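# Shake the spent cells out of a lamp's battery carrier

### The job

Two spent battery cells are stuck in the orange battery carrier that stands mouth down on the bench. Lift it gently, still mouth down, carry it over the green open box without spilling, and shake it up and down until its felt weight stops dropping, so that both cells have fallen into the green box. Then stand the empty carrier mouth down on the bench again, clear of the box, and let go.

Things in the scene. Friction and masses are not known exactly. Their poses are not given: they have to be found in the camera images.
- carrier: Orange battery carrier with black closed end, upturned: mouth down, closed end up. 48 (its x) by 84 (y) by 111 mm tall; origin at the centre of the mouth, z up. Grip from above across the 48 mm (along its x), 80 to 95 mm above the mouth. Empty 0.22 kg. Two bores, at y = -20 and +20 mm, hold a cell each by spring clips 15 mm inside the mouth; the clips of one bore are stiffer.
- cell_a: Blue cell with brass-coloured band, 33 mm diameter, 61 mm long, 0.13 to 0.15 kg, at first hidden in the bore at y = -20 mm. Origin at its centre, z along it. Its clips hold it in gentle motion (under 2 m/s2) and yield when the carrier is jerked at about 0.3 to 0.7 g upward: brisk up-and-down strokes of 50 to 60 mm in 0.2 s or less do it; a few may be needed.
- cell_b: The second such cell, at first hidden in the carrier's bore at y = +20 mm, held by the stiffer clips. Origin at its centre, z along its length.
- cell_box: Green open-topped plastic box for spent cells, fixed to the bench, 170 mm (its x) by 190 mm (its y) outside and 60 mm high, walls and floor 5 mm thick; origin at the centre of its underside, z up. (The purple tub of ironmongery is not it.)
There are look-alikes about, which are no part of the job. What is shaped like the carrier but turquoise is not meant.

How it is judged:
On the way:
1. both cells lie in the green box while the carrier is still held mouth down above it (x of cell_a in the frame of cell_box between -0.085 and 0.085 m and y of cell_a in the frame of cell_box between -0.095 and 0.095 m and height (world z) of each of cell_a, cell_b below 0.05 m and x of cell_b in the frame of cell_box between -0.085 and 0.085 m and y of cell_b in the frame of cell_box between -0.095 and 0.095 m and height (world z) of carrier above 0.055 m and horizontal distance between carrier and cell_box below 0.12 m and angle between carrier's own z axis and vertical below 0.8 rad), for 0.2 s.
At the end, for the whole second after the job is handed in: Both cells lie inside the green box (centres within its walls and under 50 mm high, hardly moving), and the empty carrier stands mouth down on the bench (mouth within 10 mm of the bench top, within 10 degrees of upright, its centre more than 120 mm from the box's centre), released and at rest (x of cell_a in the frame of cell_box between -0.085 and 0.085 m and y of cell_a in the frame of cell_box between -0.095 and 0.095 m and height (world z) of each of cell_a, cell_b below 0.05 m and x of cell_b in the frame of cell_box between -0.085 and 0.085 m and y of cell_b in the frame of cell_box between -0.095 and 0.095 m and linear speed of each of cell_a, cell_b below 0.15 m/s and height (world z) of carrier between -0.01 and 0.01 m and angle between carrier's own z axis and vertical below 0.17 rad and horizontal distance between carrier and cell_box above 0.12 m and linear speed of carrier below 0.03 m/s); the robot touches nothing.
It also fails if it takes over 48 s, if anything falls off the work surface, if the arm or the gripper's body presses on something with over 40 N, if the wrist force passes 120 N, or if a joint passes its speed limit or range.

### The arm

A 7-joint arm with a two-finger parallel gripper is mounted at the origin on a cart in front of the work surface, level with it; the furniture and walls round the work are solid. World frame = base frame: x ahead of the robot, y to its left, z up, the work surface at z = 0. Lengths are in m, angles in rad, forces in N, time in s.
With the tool pointing down it reaches from about 0.4 to 0.85 m from the base axis. Payload 10.4 kg.
Tool frame: the origin (TCP) lies midway between the tips of the shut fingers; the grasp point (between the pads) lies 19 mm behind it; z points along the fingers, y is the line along which they close (so a half turn about z gives the same grasp; the last joint's range is limited). The gripper opens to 85 mm and grips with 20 to 120 N. Pads are 22 mm wide; open, the fingers measure 114 mm over their backs; the gripper's body (76 mm by 85 mm) begins 54 mm behind the grasp point. The pads swing forward as they close: fully open they stand 13 mm farther back than shut.
Start: joints at [-1.195, 0.332, -0.065, 1.46, 0.022, 1.35, -0.088], TCP at [0.243, 0.576, 0.231] pointing down, gripper open.
Joint ranges: [-2.6, 2.6], [-0.5, 2.12], [-1.47, 1.34], [0.16, 2.42], [-1.27, 4.41], [0.06, 2.06], [-2.6, 2.6]. Speed limits (rad/s): [2.22, 2.22, 2.79, 2.79, 3.14, 3.14, 3.14].

### API

Orientations are given as a rotation vector (axis times angle).
In Python, from station import ctrl gives the robot as it stands.
- The arm moves only by the shell command python3 -m handwheel 'ROWS' [OPENING]. ROWS is JSON, a list of rows, each a list of 2 entries, a list of its own where there are three numbers: the shift along the world's x, y, z in m, then the turn about the world's z in degrees. A call has 1 to 8 rows; each row shifts and turns the commanded pose from where the row before left it; what a row does not reach is not made up. A row lasts 1/10 s, in which the tool goes at most 50 mm and 8.59 degrees, less where a joint would pass 70% of its speed; a pose out of reach is approached as far as the arm can. A call is refused whole if a number of a shift passes 0.05 or a number of a turn 8.59, either way. A call with a gripper value outside its range is refused whole. OPENING is the finger opening in m, from 0 to 0.0854, set as the call begins (- or left out, the last holds). The fingers move at their own pace and stop on an object; the grip force is fixed at half the most. Time passes only in rows, so rows that do not move let the fingers close. It gives the time, the measured TCP pose, the force, the opening and the grip force at its end, in the units of the state.
- ctrl.get_state(): the state, without advancing time (a new reading comes with each control period).
- ctrl.read_camera(name): name is "scene" or "top" or "wrist"; returns (picture, depth): 400x640x3 uint8, red, green, blue; 400x640 float32, m along the optical axis (not along the pixel's ray), 0 where there is no reading.
- ctrl.camera_info(name): a dict with "intrinsics" (3x3 intrinsics, pixels), "dist_coeffs" ([k1, k2, p1, p2, k3] as OpenCV has them; the pictures are not rectified), "rvec" (rotation vector, rad) and "tvec" (3), from world to camera coordinates, as OpenCV has them; the wrist camera has in their place "T_tool_cam" (4x4, takes a point from camera to tool coordinates, whose origin is the TCP and whose axes are the flange's). Camera axes: x right, y down, z forward; pixel columns grow to the right and rows downward; lengths in m; the calibration is good to about 2 mm. A picture is of the moment at which its call begins: read the wrist's pose just before it. camera_info takes no time and is no camera call.
- ctrl.job_done(): hands the job in; it is judged then, once.
The state is a dict: "t": time; "joint_positions": joint angles; "joint_vel": joint speeds; "joint_efforts": joint torques, N m; "position": TCP position; "tool_rot": TCP orientation; "wrist_force": force on the tool from outside, world axes, zero at the start; "ft_torque": the same for the moment, N m; "gripper_width": finger opening in m; "gripper_force": force on a finger pad.
Only numpy, scipy, OpenCV 4.12 (cv2) and the standard library are available. Lean on these libraries where they do the work, as an engineer would, in place of code of your own. Each camera call takes 0.05 s, during which the arm holds its last target. There are 200 camera calls.

## Working session

There is one attempt and no reset: what is moved stays moved. The work goes in short steps, Python scripts to look and compute and a shell command to move; the robot and the scene stay as the last step left them, time stands still between calls to the robot, and variables do not carry over. Pictures are saved under pics/ and viewed, at most 10 in all, crops included, and the job is handed in when it is done.

```bash
mkdir -p pics
cat > h.py <<'E'
import numpy as np, cv2
from station import ctrl
def world(name,pts,d,info):
    K=np.array(info["intrinsics"]);D=np.array(info["dist_coeffs"])
    R=cv2.Rodrigues(np.array(info["rvec"],float))[0];t=np.array(info["tvec"],float).ravel()
    n=cv2.undistortPoints(np.array(pts,float).reshape(-1,1,2),K,D).reshape(-1,2)
    out=[]
    for (u,v),(a,b) in zip(pts,n):
        z=d[int(v),int(u)]; out.append(R.T@(np.array([a*z,b*z,z])-t))
    return np.array(out)
E
python3 - <<'E'
from h import *
s=ctrl.get_state();print(s)
for n in("top","scene"):
    p,d=ctrl.read_camera(n);cv2.imwrite(f"pics/{n}0.png",p[:,:,::-1]);np.save(f"{n}0.npy",d);np.save(f"{n}0p.npy",p)
    print(ctrl.camera_info(n))
E
```

```text
{'t': 0.0, 'joint_positions': array([-1.19458533,  0.33285358, -0.06469853,  1.46094995,  0.02159986,
        1.34990839, -0.08852602]), 'joint_vel': array([ 0.00177349,  0.00072652, -0.00183349,  0.00215645,  0.00133909,
       -0.00154412,  0.00142582]), 'joint_efforts': array([-8.38424967e-05, -6.25462174e+01,  4.89731343e-02, -3.91590106e+01,
        1.62924343e-02,  1.00108815e-02,  1.45895012e-05]), 'position': array([0.24255968, 0.57559724, 0.23052323]), 'tool_rot': array([-6.22274379e-01, -3.07912668e+00,  2.21057161e-03]), 'wrist_force': array([-0.1749406 , -0.17406942, -0.14840353]), 'ft_torque': array([-0.05989673,  0.0076848 , -0.0260306 ]), 'gripper_force': 0.0, 'gripper_width': 0.0855528730362571}
{'intrinsics': array([[480.24487006,   0.        , 320.32105926],
       [  0.        , 480.24487006, 200.69053992],
       [  0.        ,   0.        ,   1.        ]]), 'dist_coeffs': array([0.01943857, 0.        , 0.        , 0.        , 0.        ]), 'rvec': array([ 2.08234502, -2.14598833,  0.1782577 ]), 'tvec': array([0.01170858, 0.50421444, 0.85414428])}
{'intrinsics': array([[511.44859648,   0.        , 322.01927629],
       [  0.        , 511.44859648, 204.51760328],
       [  0.        ,   0.        ,   1.        ]]), 'dist_coeffs': array([-0.11640828,  0.        ,  0.        ,  0.        ,  0.        ]), 'rvec': array([ 2.04428005, -0.47985422,  0.25004277]), 'tvec': array([-0.44784894,  0.15300719,  0.90001147])}
```

View pics/top0.png

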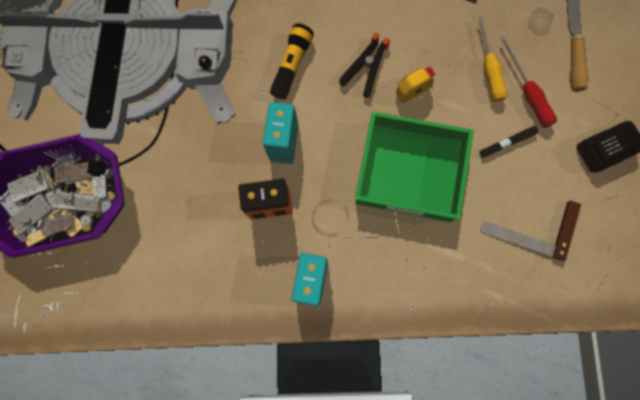

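View pics/scene0.png

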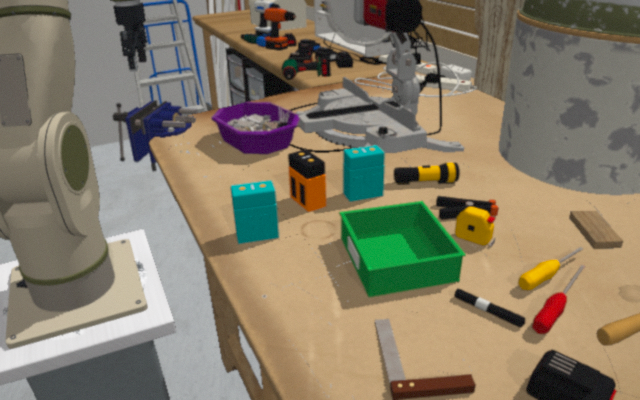

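The top view shows the orange carrier, black end up, at about (264,197). The green box is centred near (415,166), and the turquoise look-alikes are at (281,130) and (310,280).

Run:
```python
from h import *
info=ctrl.camera_info("top");d=np.load("top0.npy");p=np.load("top0p.npy")
def region(u0,u1,v0,v1):
    pts=[(u,v) for v in range(v0,v1) for u in range(u0,u1) if d[v,u]>0]
    return pts,world("top",pts,d,info)
def rect(P):
    r=cv2.minAreaRect(P[:,:2].astype(np.float32)); return r, cv2.boxPoints(r).round(4).tolist()
for nm,a,h in(("carrier",(225,305,165,235),(.1,.12)),("turq1",(255,305,92,175),(.1,.12)),("turq2",(285,335,245,312),(.1,.12)),("box",(345,485,102,230),(.05,.068))):
    pts,P=region(*a); m=(P[:,2]>h[0])&(P[:,2]<h[1]); print(nm,m.sum(),P[m].mean(0).round(4),rect(P[m]))
print(world("top",[(320,325),(220,250),(330,215)],d,info).round(4))
im=cv2.resize(p[170:230,220:310,::-1],None,fx=8,fy=8,interpolation=cv2.INTER_CUBIC);cv2.imwrite("pics/crop1.png",im)
```

```text
carrier 1296 [0.5074 0.096  0.1096] (((0.5088130831718445, 0.0967068299651146), (0.04915167763829231, 0.0839243158698082), 6.0760884284973145), [[0.4799000024795532, 0.13580000400543213], [0.4887999892234802, 0.052400000393390656], [0.5376999974250793, 0.0575999990105629], [0.5288000106811523, 0.14100000262260437]])
turq1 1205 [0.6336 0.0669 0.1095] (((0.635384202003479, 0.06755638867616653), (0.04837148264050484, 0.08402109146118164), 81.2278060913086), [[0.5902000069618225, 0.05009999871253967], [0.6732000112533569, 0.03720000013709068], [0.6805999875068665, 0.08510000258684158], [0.597599983215332, 0.09790000319480896]])
turq2 1396 [0.359  0.0182 0.1098] (((0.35945582389831543, 0.01843903586268425), (0.0480145588517189, 0.08361288905143738), 77.9091796875), [[0.31349998712539673, 0.003700000001117587], [0.3953000009059906, -0.013799999840557575], [0.40540000796318054, 0.03319999948143959], [0.32359999418258667, 0.050700001418590546]])
box 1902 [ 0.5672 -0.1843  0.0593] (((0.5672215223312378, -0.18207255005836487), (0.19591045379638672, 0.17685608565807343), 76.87930297851562), [[0.45890000462532043, -0.2574000060558319], [0.6310999989509583, -0.29750001430511475], [0.675599992275238, -0.10670000314712524], [0.5033000111579895, -0.066600002348423]])
[[ 2.751e-01  4.600e-03 -1.500e-03]
 [ 4.219e-01  1.953e-01  1.000e-04]
 [ 4.840e-01 -2.090e-02  6.000e-04]]
```

View pics/crop1.png

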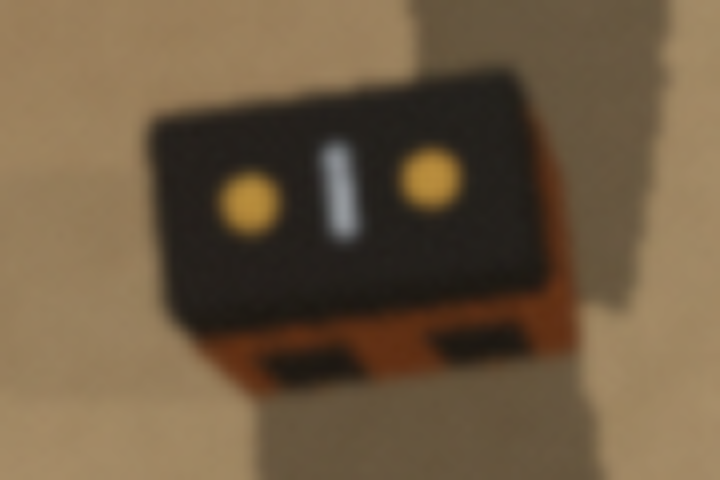

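The crop confirms a two-terminal black top with its long side roughly along world y. The carrier is at (0.5085, 0.0965), yaw 6.1°, and the box is at (0.567, -0.182). Next I move above the carrier and turn the tool by -61°.

```bash
python3 -m handwheel '[[[0.022,-0.04,0],-5.1],[[0.022,-0.04,0],-5.1],[[0.022,-0.04,0],-5.1],[[0.022,-0.04,0],-5.1],[[0.022,-0.04,0],-5.1],[[0.022,-0.04,0],-5.1],[[0.022,-0.04,0],-5.1],[[0.022,-0.04,0],-5.1]]' 0.0854
python3 -m handwheel '[[[0.022,-0.04,0],-5.1],[[0.022,-0.04,0],-5.1],[[0.022,-0.04,0],-5.1],[[0.022,-0.04,0],-5.1],[[0,0,0],0],[[0,0,0],0]]'
cat >> h.py <<'E'
from scipy.spatial.transform import Rotation as Ro
def tool():
    s=ctrl.get_state();R=Ro.from_rotvec(s["tool_rot"]).as_matrix()
    print("t",s["t"],"p",s["position"].round(4),"yaw_y",np.degrees(np.arctan2(R[1,1],R[0,1])).round(2),"z",R[:,2].round(3),"F",s["wrist_force"].round(2),"w",round(s["gripper_width"],4))
    return s
E
python3 -c "
from h import *
s=tool();print(s['joint_positions'].round(2))"
```

```text
t: 0.9
position: [0.4191, 0.2541, 0.2312]
tool_rot: [-1.661, -2.666, 0.0]
wrist_force: [0.4, -0.6, 1.1]
gripper_width: 0.0854
gripper_force: 0.0
t: 1.5
position: [0.5067, 0.0951, 0.231]
tool_rot: [-2.105, -2.331, 0.001]
wrist_force: [-0.1, 1.0, 0.1]
gripper_width: 0.0851
gripper_force: 0.0
t 1.5 p [0.5067 0.0951 0.231 ] yaw_y 5.83 z [-0.001 -0.    -1.   ] F [-0.09  1.03  0.11] w 0.0851
[-0.66  0.08  0.41  1.77 -0.03  1.3  -0.14]
```

```bash
python3 -m handwheel '[[[0.002,0.0015,-0.024],0.3],[[0,0,-0.024],0],[[0,0,-0.024],0],[[0,0,-0.024],0],[[0,0,-0.024],0],[[0,0,-0.024],0],[[0,0,-0.022],0],[[0,0,0],0]]'
python3 -c "
from h import *
tool()"
```

```text
t: 2.3
position: [0.5061, 0.0985, 0.0626]
tool_rot: [-2.092, -2.34, 0.007]
wrist_force: [-0.3, 0.7, -0.2]
gripper_width: 0.0856
gripper_force: 0.0
t 2.3 p [0.5061 0.0985 0.0626] yaw_y 6.42 z [-0.005 -0.001 -1.   ] F [-0.34  0.66 -0.23] w 0.0856
```

```bash
python3 -m handwheel '[[[0.0022,-0.0015,0.001],0],[[0,0,0],0]]'
python3 -m handwheel '[[[0,0,0],0],[[0,0,0],0],[[0,0,0],0],[[0,0,0],0],[[0,0,0],0],[[0,0,0],0],[[0,0,0],0],[[0,0,0],0]]' 0.03
python3 -c "
from h import *
tool()"
```

```text
t: 2.5
position: [0.5119, 0.0965, 0.0678]
tool_rot: [2.096, 2.339, 0.003]
wrist_force: [0.0, -0.4, -0.3]
gripper_width: 0.0854
gripper_force: 0.0
t: 3.3
position: [0.5107, 0.0961, 0.067]
tool_rot: [-2.097, -2.339, -0.0]
wrist_force: [-4.6, -1.3, 7.4]
gripper_width: 0.0474
gripper_force: 61.2
t 3.3 p [0.5107 0.0961 0.067 ] yaw_y 6.25 z [-0.     0.001 -1.   ] F [-4.58 -1.32  7.36] w 0.0474
```

```bash
python3 -m handwheel '[[[0,0,0.002],0],[[0,0,0.004],0],[[0,0,0.007],0],[[0,0,0.01],0],[[0,0,0.012],0],[[0,0,0.013],0],[[0,0,0.014],0],[[0,0,0.014],0]]'
python3 -m handwheel '[[[0,0,0.013],0],[[0,0,0.011],0],[[0,0,0.009],0],[[0,0,0.006],0],[[0,0,0.003],0],[[0,0,0.001],0],[[0,0,0],0],[[0,0,0],0]]'
python3 -c "
from h import *
tool()
p,d=ctrl.read_camera('scene');cv2.imwrite('pics/s1.png',p[:,:,::-1])"
```

```text
t: 4.1
position: [0.511, 0.096, 0.1439]
tool_rot: [2.097, 2.339, 0.001]
wrist_force: [0.1, 0.5, -4.5]
gripper_width: 0.0476
gripper_force: 62.1
t: 4.9
position: [0.5107, 0.0959, 0.1849]
tool_rot: [-2.097, -2.339, 0.001]
wrist_force: [-0.8, -0.2, -5.3]
gripper_width: 0.0471
gripper_force: 62.1
t 4.9 p [0.5107 0.0959 0.1849] yaw_y 6.25 z [-0.001 -0.    -1.   ] F [-0.8  -0.15 -5.31] w 0.0471
```

View pics/s1.png

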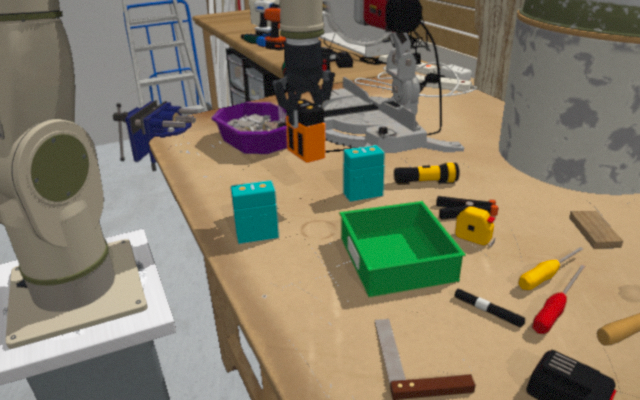

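The carrier hangs in the gripper with nothing left on the bench beneath it, and the 5.3 N weight means both cells are aboard. I carry it gently over the box.

```bash
python3 -m handwheel '[[[0.0004,-0.002,0],0],[[0.001,-0.005,0],0],[[0.0018,-0.009,0],0],[[0.0026,-0.013,0],0],[[0.0034,-0.017,0],0],[[0.004,-0.02,0],0],[[0.0042,-0.021,0],0],[[0.0042,-0.021,0],0]]'
python3 -m handwheel '[[[0.0042,-0.021,0],0],[[0.0042,-0.021,0],0],[[0.0042,-0.021,0],0],[[0.0042,-0.021,0],0],[[0.004,-0.02,0],0],[[0.0036,-0.018,0],0],[[0.003,-0.015,0],0],[[0.0024,-0.012,0],0]]'
python3 -m handwheel '[[[0.0018,-0.009,0],0],[[0.0012,-0.006,0],0],[[0.0008,-0.004,0],0],[[0.0004,-0.002,0],0],[[0,0,0],0],[[0,0,0],0],[[0,0,0],0]]'
python3 -c "
from h import *
tool()"
```

```text
t: 5.75
position: [0.5326, -0.0142, 0.1855]
tool_rot: [2.098, 2.338, 0.0]
wrist_force: [-0.6, 0.0, -5.1]
gripper_width: 0.0474
gripper_force: 62.1
t: 6.55
position: [0.562, -0.1634, 0.1854]
tool_rot: [2.099, 2.337, -0.001]
wrist_force: [0.1, 0.7, -4.4]
gripper_width: 0.0473
gripper_force: 62.1
t: 7.25
position: [0.5665, -0.1815, 0.1853]
tool_rot: [-2.096, -2.34, -0.0]
wrist_force: [-0.7, 0.2, -5.5]
gripper_width: 0.0475
gripper_force: 62.1
t 7.25 p [ 0.5665 -0.1815  0.1853] yaw_y 6.29 z [ 0.  0. -1.] F [-0.74  0.23 -5.53] w 0.0475
```

```bash
python3 -m handwheel '[[[0,0,0.05],0],[[0,0,-0.05],0],[[0,0,0.05],0],[[0,0,-0.05],0],[[0,0,0],0],[[0,0,0],0],[[0,0,0],0],[[0,0,0],0]]'
python3 -c "
from h import *
tool()"
```

```text
t: 8.05
position: [0.5674, -0.1823, 0.187]
tool_rot: [2.096, 2.338, 0.002]
wrist_force: [0.8, -0.3, -2.1]
gripper_width: 0.0475
gripper_force: 65.3
t 8.05 p [ 0.5674 -0.1823  0.187 ] yaw_y 6.25 z [ 0.003 -0.    -1.   ] F [ 0.81 -0.29 -2.11] w 0.0475
```

The weight fell to 2.1 N, which matches the empty carrier. I check with a picture.

```bash
python3 -m handwheel '[[[0,0,0],0],[[0,0,0],0],[[0,0,0],0]]'; python3 -c "
from h import *
p,d=ctrl.read_camera('scene');a=cv2.resize(p[130:310,300:480,::-1],None,fx=2.2,fy=2.2)
p,d=ctrl.read_camera('top');b=cv2.resize(p[80:260,330:510,::-1],None,fx=2.2,fy=2.2)
cv2.imwrite('pics/s2.png',np.hstack([a,b]));tool()"
```

```text
t: 8.35
position: [0.5666, -0.1821, 0.1856]
tool_rot: [2.097, 2.339, 0.0]
wrist_force: [0.1, 0.5, -1.2]
gripper_width: 0.0479
gripper_force: 65.3
t 8.45 p [ 0.5665 -0.182   0.1854] yaw_y 6.25 z [ 0.  0. -1.] F [-0.61 -0.28 -1.66] w 0.0474
```

View pics/s2.png

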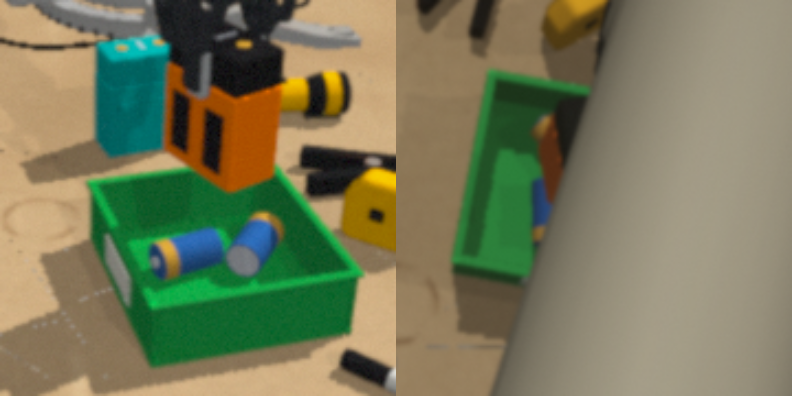

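Both blue cells lie in the green box, at about (185,255) and (255,243) in the left crop, with the carrier empty above it. I return the carrier to its old, clear spot.

```bash
python3 -m handwheel '[[[-0.002,0.01,0],0],[[-0.004,0.02,0],0],[[-0.006,0.03,0],0],[[-0.007,0.035,0],0],[[-0.007,0.035,0],0],[[-0.007,0.035,0],0],[[-0.007,0.035,0],0],[[-0.006,0.03,0],0]]'
python3 -m handwheel '[[[-0.005,0.025,0],0],[[-0.003,0.015,0],0],[[-0.002,0.008,0],0],[[0,0,-0.01],0],[[0,0,-0.02],0],[[0,0,-0.025],0],[[0,0,-0.025],0],[[0,0,-0.015],0]]'
python3 -m handwheel '[[[0,0,-0.008],0],[[0,0,-0.005],0],[[0,0,-0.003],0],[[0,0,0],0],[[0,0,0],0]]'
python3 -c "
from h import *
tool()"
```

```text
t: 9.25
position: [0.5196, 0.0507, 0.1855]
tool_rot: [-2.095, -2.341, -0.001]
wrist_force: [0.1, 0.2, -1.6]
gripper_width: 0.0476
gripper_force: 65.5
t: 10.05
position: [0.5095, 0.0942, 0.0878]
tool_rot: [-2.099, -2.337, 0.004]
wrist_force: [-0.1, -0.2, -1.5]
gripper_width: 0.0474
gripper_force: 65.5
t: 10.55
position: [0.5109, 0.0961, 0.0749]
tool_rot: [2.097, 2.339, 0.002]
wrist_force: [0.4, -0.3, -2.2]
gripper_width: 0.0472
gripper_force: 65.5
t 10.55 p [0.5109 0.0961 0.0749] yaw_y 6.25 z [ 0.001  0.    -1.   ] F [ 0.42 -0.28 -2.16] w 0.0472
```

```bash
python3 -m handwheel '[[[0,0,-0.003],0],[[0,0,-0.002],0],[[0,0,-0.001],0],[[0,0,0],0],[[0,0,0],0]]'
python3 -m handwheel '[[[0,0,-0.001],0],[[0,0,0],0],[[0,0,0],0]]'
python3 -m handwheel '[[[0,0,-0.001],0],[[0,0,0],0],[[0,0,0],0]]'
```

```text
t: 11.05
position: [0.5105, 0.096, 0.0683]
tool_rot: [2.097, 2.339, 0.0]
wrist_force: [-0.2, 0.4, -2.6]
gripper_width: 0.0476
gripper_force: 65.5
t: 11.35
position: [0.5105, 0.096, 0.0673]
tool_rot: [2.097, 2.339, -0.0]
wrist_force: [-0.3, 0.3, -2.6]
gripper_width: 0.0478
gripper_force: 65.5
t: 11.65
position: [0.5106, 0.096, 0.067]
tool_rot: [-2.097, -2.339, -0.001]
wrist_force: [-3.4, -0.7, 7.7]
gripper_width: 0.0475
gripper_force: 66.5
```

Contact is felt (+7.7 N). I release and retreat upward.

```bash
python3 -m handwheel '[[[0,0,0],0],[[0,0,0],0],[[0,0,0],0],[[0,0,0],0],[[0,0,0],0],[[0,0,0],0]]' 0.0854
python3 -m handwheel '[[[0,0,0.01],0],[[0,0,0.02],0],[[0,0,0.025],0],[[0,0,0.025],0],[[0,0,0.025],0],[[0,0,0.02],0],[[0,0,0.01],0],[[0,0,0],0]]'
python3 -c "
from h import *
p,d=ctrl.read_camera('scene');cv2.imwrite('pics/s3.png',p[:,:,::-1]);tool()"
```

```text
t: 12.25
position: [0.5105, 0.096, 0.0663]
tool_rot: [2.097, 2.339, 0.0]
wrist_force: [-0.5, -0.4, 0.2]
gripper_width: 0.0851
gripper_force: 0.0
t: 13.05
position: [0.5112, 0.0961, 0.2028]
tool_rot: [2.096, 2.338, 0.004]
wrist_force: [-1.1, 0.8, -1.0]
gripper_width: 0.0854
gripper_force: 0.0
t 13.1 p [0.5106 0.096  0.2015] yaw_y 6.25 z [ 0.001  0.    -1.   ] F [-0.02  0.28  0.13] w 0.0853
```

View pics/s3.png

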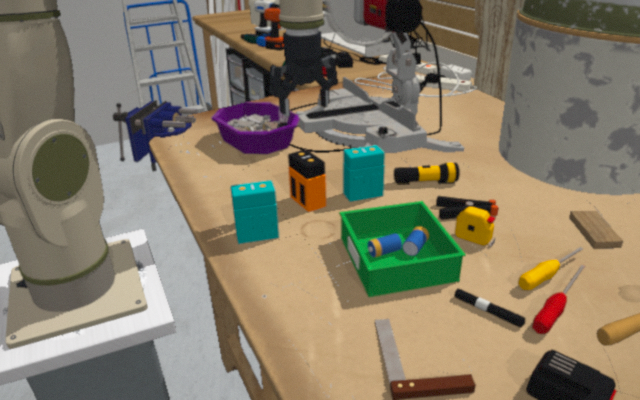

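The carrier stands upright at (307,182), the gripper is clear above it, and both cells are in the green box at (385,245) and (416,240).

```bash
python3 -c "
from station import ctrl
print(ctrl.job_done())"
```

```text
the job is handed in; nothing more can be done
None
```

Both cells are in the green box, the empty carrier stands released mouth down on the bench clear of the box, and the job was handed in at about 13 s; the judge's verdict was not reported back.

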